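# Build up the stand-off stack on a welding fixture stud

### The job

The steel spacer is already on the fixture's upright stud. Thread the large flat washer over the stud so that it lies flat on the spacer, then thread the flanged bushing over the stud, flange down, so that it sits flat on the washer, and let go.

Things in the scene. Friction and masses are not known exactly. Their poses are not given: they have to be found in the camera images.
- stud_foot (a point): Foot of the upright steel stud, on its axis, at the top face of the flat aluminium fixture plate (120 x 120 x 12 mm, fixed to the table, so this point is 12 mm above the table). z is up. The stud is 14 mm in diameter, 78 mm tall above this point, its last 10 mm tapering to 6 mm across. Plate and stud do not move.
- spacer_center (a point): Centre of the loose steel spacer that already stands around the stud on the plate: plain tube 48 mm outer diameter, 20 mm bore, 30 mm tall; its top is 15 mm above this point. It stays where it is.
- washer_center (a point): Centre of the large flat steel washer lying on the table (half-way up, 6 mm above its underside): 60 mm outer diameter, 34 mm hole, 12 mm thick, z is its axis, about 180 g. Gripped across its outside. A much smaller washer (38 mm, 11 mm hole) lying about is not wanted.
- bushing_center (a point): Centre of the flanged steel bushing standing on the table, flange down (half-way up, on its axis, 15 mm above its underside): flange 58 mm diameter and 8 mm thick at the bottom, above it a sleeve 48 mm diameter and 22 mm tall, 30 mm tall in all, straight 34 mm bore right through, z points from flange to sleeve, about 260 g. A narrower plain tube offcut without flange (36 mm diameter, 45 mm tall) is not wanted.
Things that resemble listed ones, but are neither listed nor needed, are in the scene too. Leave any blue or turquoise look-alike of the part that bears bushing_center alone.

How it is judged:
On the way:
1. the washer is around the stud, flat on the spacer (horizontal distance between washer_center and stud_foot below 0.013 m and z of washer_center in the frame of stud_foot between 0.032 and 0.04 m), for 0.2 s.
At the end, for the whole second after the job is handed in: On the stud from the plate up: spacer (within 6 mm of the axis), washer flat on it, bushing flange down on the washer; washer and bushing centred within 13 mm of the axis, within 4 mm of 36 and 57 mm above the plate; bushing upright within 10 degrees; all at rest (all of step 1 and horizontal distance between spacer_center and stud_foot below 0.006 m and z of spacer_center in the frame of stud_foot below 0.018 m and horizontal distance between bushing_center and stud_foot below 0.013 m and z of bushing_center in the frame of stud_foot between 0.053 and 0.061 m and angle between bushing_center's own z axis and vertical below 0.17 rad and linear speed of each of washer, bushing below 0.02 m/s); the robot touches nothing.
It also fails if it takes over 51 s, if anything falls off the work surface, if the arm or the gripper's body presses on something with over 40 N, if the wrist force passes 120 N, or if a joint passes its speed limit or range.

### The arm

A 6-joint arm with a two-finger parallel gripper is mounted at the origin on the work surface. World frame = base frame: x ahead of the robot, y to its left, z up, the work surface at z = 0. Lengths are in m, angles in rad, forces in N, time in s.
With the tool pointing down it reaches from about 0.25 to 0.725 m from the base axis. Payload 4 kg.
Tool frame: the origin (TCP) lies on the centre line of the jaws, within the pads' length; the fingertips stand 14 mm ahead of it and the grasp point (between the pads) lies 5 mm behind it; z points along the fingers, x is the direction in which the jaws open and shut, and the axes are right-handed (so a half turn about z gives the same grasp; the last joint's range is limited). The gripper opens to 85 mm and grips with 20 to 120 N. Pads are 22 mm wide; open, the fingers measure 114 mm over their backs; the gripper's body (76 mm by 85 mm) begins 54 mm behind the grasp point. The pads swing forward as they close: fully open they stand 13 mm farther back than shut.
Start: joints at [1.307, 0.241, 0.005, 1.335, 0, 1.571], TCP at [0.13, 0.483, 0.245] pointing down, gripper open.
Joint ranges: [-2.72, 2.72], [-1.05, 1.87], [-1.09, 1.28], [-1.99, 2.15], [-1.42, 1.44], [-3.14, 3.14]. Speed limits (rad/s): [2.79, 2.79, 3.14, 3.14, 3.14, 3.14].

### API

Orientations are given as a rotation vector (axis times angle).
In Python, from bench import state, grab_frame, job_done, find_in, outline_of gives the robot as it stands.
- The arm moves only by the shell command python3 -m creep 'ROWS' [OPENING] [FORCE]. ROWS is JSON, a list of rows, each a list of 4 numbers: the shift along the world's x, y, z each as a share of 50 mm, from -1 to 1, then the turn about the world's z as a share of 30 degrees, from -1 to 1. In form: [[tx, ty, tz, twist], ...]. A call has 1 to 12 rows; each row shifts and turns the pose as measured when the row begins; what a row does not reach is not made up. A row lasts 1/8 s, in which the tool goes at most 62.5 mm and 10.7 degrees, less where a joint would pass 70% of its speed; a pose out of reach is approached as far as the arm can. A call with a number of a shift or a turn outside -1 to 1 is refused whole. A call with a gripper value outside its range is refused whole. OPENING is the closure, from -1 (fully open) to 1 (shut), set as the call begins (- or left out, the last holds). The fingers move at their own pace and stop on an object; FORCE is the grip in N (left out, the last holds). Time passes only in rows, so rows that do not move let the fingers close. It gives the time, the measured TCP pose, the force and the opening at its end, in the units of the state.
- state(): the state, without advancing time (a new reading comes with each control period).
- grab_frame(name): name is "scene" or "top" or "wrist"; returns a dict with "image" (480x640x3 uint8, red, green, blue), "fov_y" (degrees; the focal length in pixels is half the picture's height over the tangent of half this angle, whatever the lens; pixels are square), "cx", "cy" (the principal point, pixels), "R" (3x3) and "t" (3): a world point X has camera coordinates R X + t. Camera axes: x right, y down, z forward; pixel columns grow to the right and rows downward; lengths in m; the calibration is good to about 2 mm. A picture is of the moment at which its call begins. There is no depth.
- job_done(): hands the job in, once; it reports no verdict.
Trained networks look in a picture, given as the dict that the camera call returned (one of the last four; its "shot" number tells which), for a name from the list of things; names that differ only in an ending like _2 or _b are one class to them, and where a whole thing is asked for, a point or a joint stands for the part that bears it (a point fixed in the world has none). Each returns a list of dicts, best first, with "confidence" (0 to 1); they miss things now and then, are a little off and sometimes report something else, mostly with a low value. They report only what shows in the picture. A call takes as long as a camera call. They do not tell look-alikes from the thing itself.
- find_in(picture, target): "location" ([x, y, z] in m, in world coordinates, good to about 4 mm: the middle of the surface that is visible of it).
- outline_of(picture, target): "pixels" (480x640 bool, what is visible of it).
The state is a dict: "time_s": time; "q": joint angles; "joint_velocities": joint speeds; "effort": joint torques, N m; "eef_pos": TCP position; "tool_rot": TCP orientation; "wrist_force": force on the tool from outside, world axes, zero at the start; "moment": the same for the moment, N m; "width": opening from 0.0 (shut) to 1.0 (fully open).
Only numpy, scipy, OpenCV 4.12 (cv2) and the standard library are available. Lean on these libraries where they do the work, as an engineer would, in place of code of your own. Each camera call takes 0.05 s, during which the arm holds its last target. There are 200 camera calls.

## Working session

There is one attempt and no reset: what is moved stays moved. The work goes in short steps, Python scripts to look and compute and a shell command to move; the robot and the scene stay as the last step left them, time stands still between calls to the robot, and variables do not carry over. Pictures are saved under pics/ and viewed, about 8 in all and at most 12, crops included, and the job is handed in when it is done.

```bash
mkdir -p pics; cat > h.py <<'E'
import numpy as np, cv2
from bench import state, grab_frame, find_in, outline_of
def save(f,n): cv2.imwrite('pics/'+n,cv2.cvtColor(f['image'],cv2.COLOR_RGB2BGR))
def foc(f): return 240/np.tan(np.radians(f['fov_y'])/2)
def proj(f,X):
    c=f['R']@np.asarray(X,float)+f['t']; return foc(f)*c[:2]/c[2]+[f['cx'],f['cy']]
def ray(f,uv,z):
    R=np.array(f['R']);o=-R.T@f['t'];d=R.T@np.array([(uv[0]-f['cx'])/foc(f),(uv[1]-f['cy'])/foc(f),1]);return o+d*(z-o[2])/d[2]
E
cat > a.py <<'E'
from h import *
s=state();print(s['time_s'],s['eef_pos'],s['tool_rot'],s['width'])
fs={n:grab_frame(n) for n in('scene','top')}
for n,f in fs.items():
    save(f,n+'0.png')
    for t in('stud_foot','spacer_center','washer_center','bushing_center'):
        for d in find_in(f,t)[:4]:print(n,t,round(d['confidence'],2),np.round(d['location'],3),np.round(proj(f,d['location'])))
E
python3 a.py
```

```text
0.0 [0.1302293  0.48214585 0.24443987] [ 2.49333826e+00  1.90924826e+00 -2.49240206e-03] 0.9981692143531993
scene stud_foot 0.72 [0.62  0.    0.016] [327. 260.]
scene spacer_center 0.73 [ 0.614 -0.004  0.04 ] [328. 250.]
scene washer_center 0.6 [0.456 0.214 0.015] [468. 281.]
scene bushing_center 0.94 [ 0.618 -0.219  0.021] [255. 189.]
scene bushing_center 0.85 [ 0.622 -0.319  0.019] [223. 163.]
scene bushing_center 0.75 [ 0.738 -0.218  0.02 ] [208. 224.]
scene bushing_center 0.37 [0.458 0.214 0.013] [467. 282.]
top stud_foot 0.56 [ 0.605 -0.013  0.011] [305. 229.]
top washer_center 0.92 [0.458 0.217 0.013] [168. 320.]
top bushing_center 0.96 [ 0.615 -0.325  0.021] [490. 217.]
top bushing_center 0.8 [ 0.722 -0.229  0.025] [430. 156.]
top bushing_center 0.65 [ 0.605 -0.222  0.024] [430. 224.]
```

```bash
python3 -c "
import cv2,numpy as np
a=cv2.imread('pics/scene0.png');b=cv2.imread('pics/top0.png')
cv2.imwrite('pics/both.png',cv2.resize(np.hstack([a,b]),(800,300)))"
```

```text
(no output)
```

View pics/top0.png

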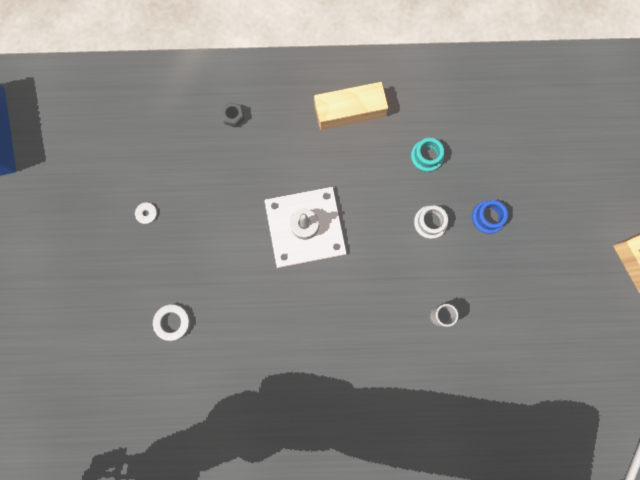

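View pics/scene0.png

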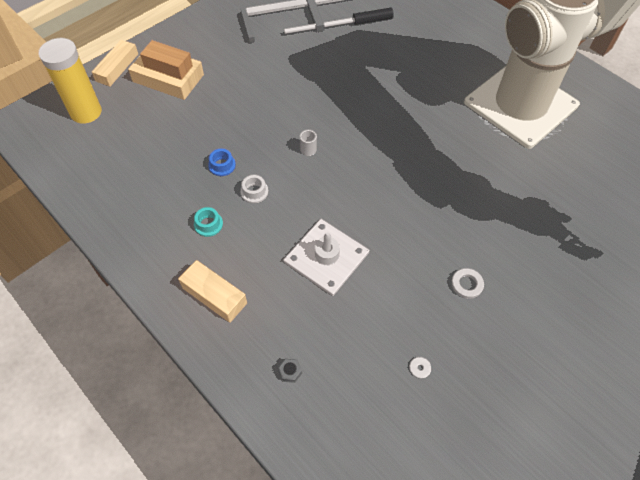

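Top view: the wanted washer is at (171,322), the steel bushing at (431,221), beside blue (490,216) and teal (429,154), and the stud at (304,220). In the scene view they are at (468,283), (254,188) and (327,250). Next I refine these positions.

```bash
cat > b.py <<'E'
from h import *
from scipy.optimize import least_squares
fs=[grab_frame(n) for n in('scene','top')]
th=np.linspace(0,2*np.pi,60)
def ring(c,r,z): return [[c[0]+r*np.cos(a),c[1]+r*np.sin(a),z] for a in th]
M={'washer_center':([(.03,0),(.03,.012)],(.457,.215)),'bushing_center':([(.029,0),(.029,.008),(.024,.03)],(.61,-.22)),
 'spacer_center':([(.024,.012),(.024,.042)],(.61,-.005))}
# silhouette centre of mass matched by rendering convex hulls
def sil(f,c,rings):
    h=cv2.convexHull(np.array([proj(f,p) for r,z in rings for p in ring(c,r,z)],np.float32))
    m=cv2.moments(h);return np.array([m['m10']/m['m00'],m['m01']/m['m00'],m['m00']])
for t,(rg,c0) in M.items():
    for n,f in zip(('scene','top'),fs):
        ds=outline_of(f,t)
        if t=='spacer_center' and not ds: print(n,t,'none');continue
        best=None
        for d in ds:
            pts=np.argwhere(d['pixels'])[:,::-1].astype(np.int32)
            h=cv2.convexHull(pts);m=cv2.moments(h)
            if m['m00']==0: continue
            o=np.array([m['m10']/m['m00'],m['m01']/m['m00'],m['m00']])
            e=np.linalg.norm(o[:2]-sil(f,c0,rg)[:2])
            if best is None or e<best[0]: best=(e,o,d['confidence'])
        if best is None: print(n,t,'none');continue
        r=least_squares(lambda c:sil(f,c,rg)[:2]-best[1][:2],c0,diff_step=1e-4)
        print(n,t,round(best[2],2),np.round(r.x,4),'area',best[1][2],sil(f,r.x,rg)[2],'offpx',best[0])
# stud tip views
for n,f in zip(('scene','top'),fs):
    u,v=proj(f,[.61,-.005,.06]).astype(int);im=cv2.resize(f['image'][v-40:v+40,u-50:u+50],(400,320),interpolation=cv2.INTER_CUBIC)
    print(n,u-50,v-40); globals()[n]=im
cv2.imwrite('pics/stud.png',np.hstack([scene,top])[:,:,::-1])
E
python3 b.py
```

```text
scene washer_center 0.76 [0.4558 0.2153] area 698.0 803.382020724006 offpx 0.6134561397269772
top washer_center 0.72 [0.4542 0.2132] area 1002.0 1111.2257438434754 offpx 1.9794074635632843
scene bushing_center 0.72 [ 0.6143 -0.227 ] area 607.0 656.9982728310861 offpx 3.8666807691386804
top bushing_center 0.67 [ 0.613  -0.2278] area 843.5 946.7576461671852 offpx 4.8453794204394525
scene spacer_center 0.93 [ 0.6122 -0.0098] area 566.0 621.9951289468445 offpx 2.722327198405407
top spacer_center 0.71 [ 0.6101 -0.0116] area 687.0 740.9553117584437 offpx 3.9602042555588137
scene 279 203
top 249 179
```

View pics/stud.png

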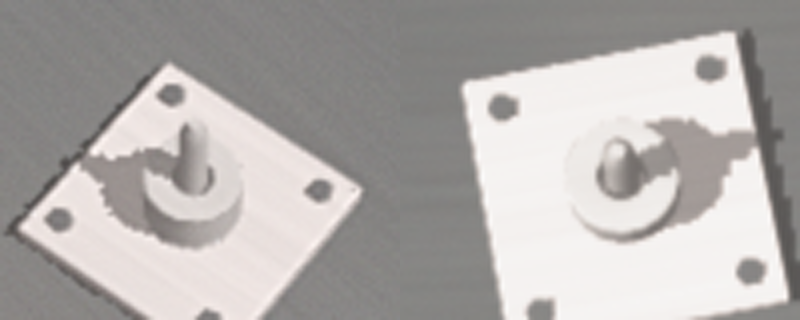

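```bash
python3 -m creep '[[0.8,-0.66,0,0],[0.8,-0.66,0,0],[0.8,-0.66,0,0],[0.8,-0.66,0,0],[0.8,-0.66,0,0],[0.8,-0.66,-0.5,0],[0.8,-0.66,-0.5,0],[0.8,-0.66,-0.5,0],[0,0,0,0]]' -1 60
cat > c.py <<'E'
from h import *
import sys
f0=[grab_frame('scene'),grab_frame('top')]
print('tip',ray(f0[0],(327.25,234.8),.09),ray(f0[1],(303.5,215),.09))
f=grab_frame('wrist');save(f,sys.argv[1]+'.png')
s=state();print(s['time_s'],s['eef_pos'],s['tool_rot'],s['q'],s['wrist_force'])
for t in sys.argv[2:]:
    for d in find_in(f,t)[:3]:print(t,round(d['confidence'],2),np.round(d['location'],4),np.round(proj(f,d['location'])))
E
python3 c.py w1 washer_center
```

```text
time_s: 2.02
eef_pos: [0.4598, 0.2115, 0.1696]
tool_rot: [-2.489, -1.914, -0.013]
wrist_force: [-0.2, 0.3, -0.0]
width: 0.997
tip [ 0.61273901 -0.00863397  0.09      ] [ 0.61059163 -0.01254479  0.09      ]
2.175 [0.45854345 0.21465973 0.17209621] [-2.48386992 -1.92120891 -0.01923399] [ 0.43552164  0.28861157 -0.1267818   1.14375752  0.00403937  0.68962946] [-0.05568157  0.3863286   0.16118059]
washer_center 0.76 [0.4496 0.213  0.0093] [317. 218.]
```

View pics/w1.png

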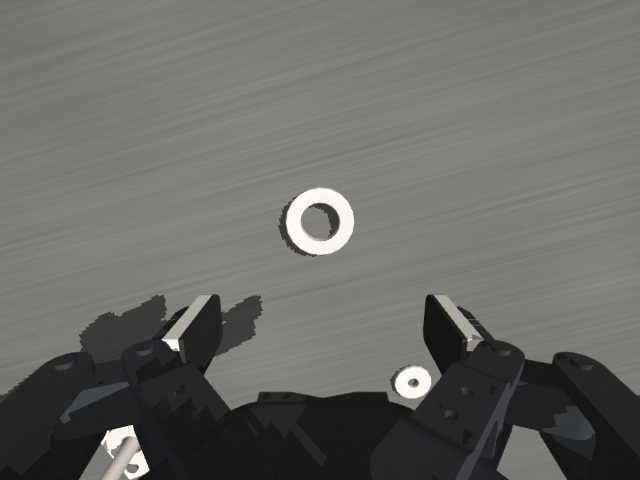

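The wrist view shows the washer midway between the jaws, ring centre at (320,221).

```bash
python3 - <<'E'
from h import *
for i in range(3):
    f=grab_frame('wrist');m=(f['image'].min(2)>215).astype(np.uint8);m[290:]=0
    c=max(cv2.findContours(m,0,1)[0],key=cv2.contourArea);e=cv2.fitEllipse(c)
    print(e,ray(f,e[0],.012),'tcp->px',proj(f,[*ray(f,e[0],.012)[:2],.012]),state()['eef_pos'])
E
```

```text
((318.1123962402344, 221.1166534423828), (64.65434265136719, 66.05270385742188), 85.69873809814453) [0.45235446 0.2150033  0.012     ] tcp->px [318.11239624 221.11665344] [0.45839902 0.21547309 0.17265778]
((317.68927001953125, 221.18724060058594), (64.62222290039062, 66.06582641601562), 83.58319854736328) [0.45238553 0.21492664 0.012     ] tcp->px [317.68927002 221.1872406 ] [0.45834351 0.21560599 0.1727164 ]
((317.5831604003906, 221.22056579589844), (64.68875122070312, 66.01703643798828), 82.90421295166016) [0.4524205  0.21495122 0.012     ] tcp->px [317.5831604 221.2205658] [0.45835675 0.21559261 0.172706  ]
```

```bash
python3 -m creep '[[-0.1,-0.02,-0.8,0],[0,0,-0.8,0],[0,0,-0.6,0],[0,0,-0.4,0],[0,0,0,0],[0,0,0,0]]' -1 60
```

```text
time_s: 3.12
eef_pos: [0.453, 0.2211, 0.0449]
tool_rot: [2.471, 1.937, 0.039]
wrist_force: [0.3, -0.4, 0.9]
width: 0.999
```

```bash
python3 -m creep '[[0,-0.12,-0.3,0],[0,0,-0.2,0],[0,0,0,0]]' -1 60;python3 -c "
from h import *;f=grab_frame('wrist');save(f,'w2.png');s=state();print(s['eef_pos'],s['tool_rot'],s['q'],s['joint_velocities'])
print(ray(f,(f['cx'],f['cy']),.012))"
```

```text
time_s: 3.5
eef_pos: [0.4557, 0.2172, 0.0231]
tool_rot: [2.468, 1.938, 0.051]
wrist_force: [1.2, -0.8, 0.2]
width: 0.999
[0.4560137  0.21735275 0.02350166] [2.46803962 1.938113   0.05241705] [ 0.4422637   0.44199066 -0.3480473   0.74750157  0.0043955   0.68172636] [ 0.00036671 -0.00415284  0.00532967  0.00146269 -0.00014953 -0.0003238 ]
[0.42825709 0.22452606 0.012     ]
```

View pics/w2.png

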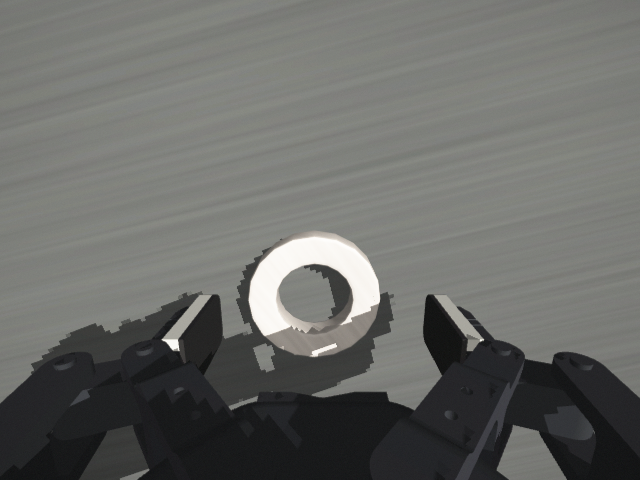

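```bash
python3 -m creep '[[-0.06,-0.06,-0.25,0],[0,0,0,0],[0,0,0,0]]' -1 60; python3 -c "
from h import *;f=grab_frame('wrist')
for z in (0,.006,.012):print(proj(f,[.454,.2145,z]),proj(f,[*state()['eef_pos'][:2],z]))
for d in find_in(f,'washer_center'):print(d)"
```

```text
time_s: 3.92
eef_pos: [0.4535, 0.2146, 0.0111]
tool_rot: [2.468, 1.938, 0.055]
wrist_force: [-0.4, -0.0, -0.2]
width: 1.0
[320.99181518 304.0054627 ] [320.66014866 302.52247425]
[321.28505962 310.37969088] [320.94084376 308.84806491]
[321.60215923 317.27245671] [321.24440824 315.68902722]
{'location': [0.4489, 0.2102, 0.0092], 'confidence': 0.79}
```

```bash
python3 -m creep '[[0,0,0,0],[0,0,0,0],[0,0,0,0],[0,0,0,0],[0,0,0,0],[0,0,0,0]]' 1 60; python3 -c "
from h import *;f=grab_frame('wrist');save(f,'w3.png')"
```

```text
time_s: 4.78
eef_pos: [0.4537, 0.2147, 0.0118]
tool_rot: [2.467, 1.938, 0.056]
wrist_force: [-0.5, 0.1, 0.7]
width: 0.664
```

View pics/w3.png

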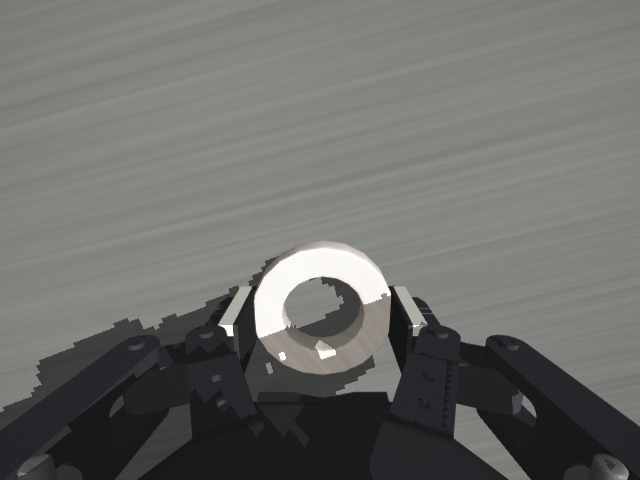

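Washer gripped (width 0.664, ring at (322,308) between pads, 4 mm forward of the TCP).

```bash
python3 -m creep '[[0,0,0.5,0],[0,0,0.8,0],[0,0,0.8,0],[0,0,0.7,0],[0.3,-0.45,0.1,0],[0.4,-0.6,0,0],[0.6,-0.8,0,0],[0.6,-0.8,0,0],[0.6,-0.8,0,0],[0.4,-0.6,0,0],[0.2,-0.3,0,0],[0,0,0,0]]'; python3 -c "
from h import *;s=state();print(s['eef_pos'],s['tool_rot'],s['width'])"
```

```text
time_s: 6.32
eef_pos: [0.6072, -0.0101, 0.156]
tool_rot: [-2.465, -1.944, -0.042]
wrist_force: [0.1, 0.8, -1.2]
width: 0.66
[ 0.60722641 -0.01008811  0.15602676] [-2.46512063 -1.94388052 -0.04181517] 0.6599339072773506
```

```bash
python3 -m creep '[[0.17,-0.02,-0.4,0],[0,0,0,0],[0,0,0,0]]'; cat > d.py <<'E'
from h import *
import sys
fs={n:grab_frame(n) for n in('scene','top','wrist')};s=state();print(s['time_s'],s['eef_pos'],s['tool_rot'],s['wrist_force'])
e=s['eef_pos'];ims=[]
for n in('scene','top'):
    u,v=proj(fs[n],e).astype(int);ims.append(cv2.resize(fs[n]['image'][v-50:v+50,u-50:u+50],(300,300),interpolation=cv2.INTER_CUBIC));print(n,'crop org',u-50,v-50,'x3')
ims.append(fs['wrist']['image'][180:480,220:420])
cv2.imwrite(f'pics/{sys.argv[1]}.png',np.hstack(ims)[:,:,::-1])
w=fs['wrist'];print('stud tip in wrist',proj(w,[.6115,-.0108,.09]),proj(w,[.6115,-.0108,.08]))
E
python3 d.py d1
```

```text
time_s: 6.7
eef_pos: [0.6141, -0.0076, 0.1337]
tool_rot: [-2.459, -1.947, -0.039]
wrist_force: [0.3, -0.1, -1.4]
width: 0.663
6.85 [ 0.61425909 -0.00809802  0.13405954] [-2.45957076 -1.94679916 -0.03943467] [ 0.45248354  0.49845624 -1.97815772]
scene crop org 277 172 x3
top crop org 249 156 x3
stud tip in wrist [313.65008064 273.49376323] [313.69780882 267.13249658]
```

View pics/d1.png

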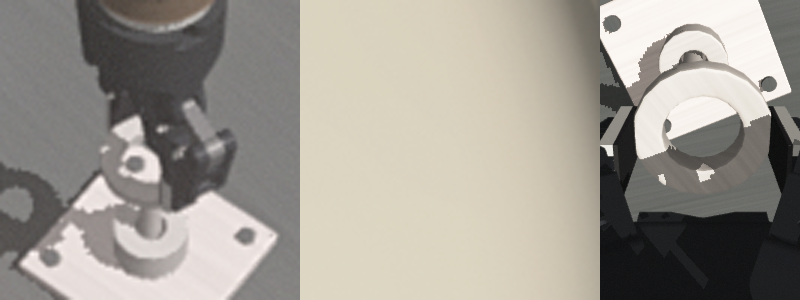

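```bash
python3 - <<'E'
from h import *
f=grab_frame('wrist');g=grab_frame('scene');s=state()
print('washer',ray(f,(323,303),.134)); print('pred spacer top',proj(f,[.6115,-.0108,.042]),'3mm x',proj(f,[.6145,-.0108,.042]))
m=(f['image'].min(2)>215).astype(np.uint8)*255
o=f['image'][180:300,240:420];cv2.imwrite('pics/e1.png',cv2.resize(o,(720,480),interpolation=cv2.INTER_CUBIC)[:,:,::-1])
E
```

```text
washer [ 0.60900786 -0.00624272  0.134     ]
pred spacer top [314.06974175 247.09770839] 3mm x [315.10983033 251.19404258]
```

View pics/e1.png

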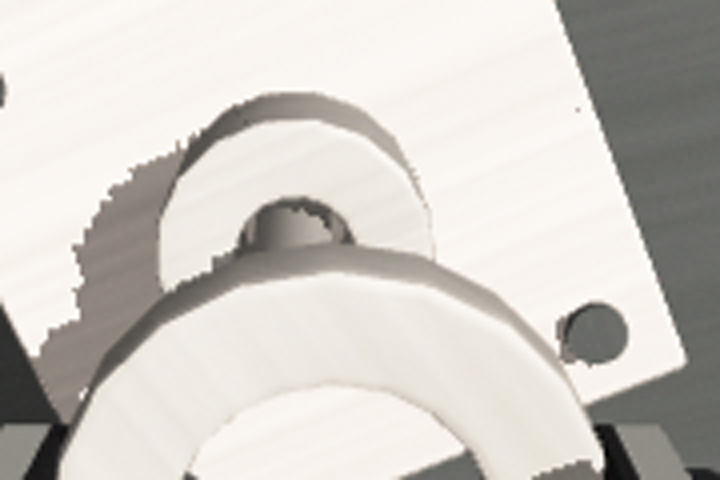

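Wrist view: spacer top centre is at about (314,243), the stud in line with it, and the held washer at (323,303). In the same camera the washer needs about -5 mm in y.

```bash
python3 -m creep '[[0,-0.09,0,0],[0,0,0,0],[0,0,-0.25,0],[0,0,0,0],[0,0,0,0]]'
```

```text
time_s: 7.58
eef_pos: [0.6147, -0.0136, 0.1214]
tool_rot: [-2.462, -1.946, -0.041]
wrist_force: [0.1, -0.1, -1.8]
width: 0.664
```

```bash
python3 -m creep '[[0,0.02,-0.3,0],[0,0,-0.3,0],[0,0,-0.2,0],[0,0,0,0],[0,0,0,0]]'
```

```text
time_s: 8.2
eef_pos: [0.6138, -0.0123, 0.0773]
tool_rot: [-2.46, -1.946, -0.039]
wrist_force: [0.1, 0.5, -1.3]
width: 0.663
```

```bash
python3 -m creep '[[0,0,-0.3,0],[0,0,0,0],[0,0,-0.06,0],[0,0,0,0]]'; python3 d.py d2
```

```text
time_s: 8.7
eef_pos: [0.6144, -0.0124, 0.0589]
tool_rot: [-2.461, -1.946, -0.041]
wrist_force: [-0.2, -0.4, -1.5]
width: 0.659
8.85 [ 0.61497348 -0.01241256  0.05948905] [-2.46156125 -1.94662865 -0.04212772] [-0.8707173   0.38076905 -1.74112314]
scene crop org 274 192 x3
top crop org 254 166 x3
stud tip in wrist [325.84284583 349.82357625] [324.93852139 333.5607581 ]
```

View pics/d2.png

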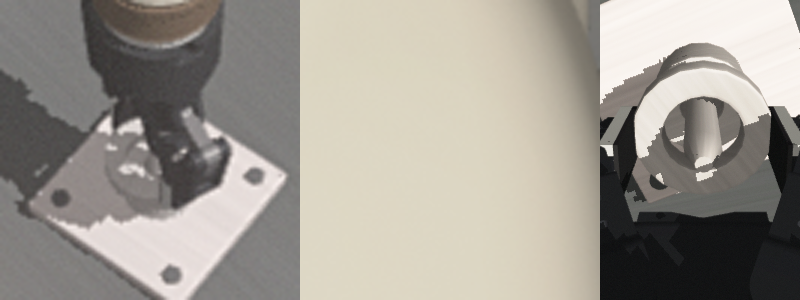

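The stud stands inside the washer hole (wrist crop about (103,130)). I lower until contact and release.

```bash
python3 -m creep '[[0,0,-0.07,0],[0,0,0,0],[0,0,-0.04,0],[0,0,0,0]]'
```

```text
time_s: 9.35
eef_pos: [0.6154, -0.0124, 0.0542]
tool_rot: [-2.462, -1.947, -0.044]
wrist_force: [0.4, 0.4, -2.3]
width: 0.661
```

```bash
python3 -m creep '[[0,0,-0.06,0],[0,0,0,0]]'; python3 -m creep '[[0,0,0,0],[0,0,0,0],[0,0,0,0],[0,0,0,0],[0,0,0,0]]' -1
```

```text
time_s: 9.6
eef_pos: [0.6161, -0.0125, 0.0546]
tool_rot: [-2.463, -1.948, -0.047]
wrist_force: [0.3, 0.5, -2.1]
width: 0.659
time_s: 10.22
eef_pos: [0.6167, -0.0125, 0.0545]
tool_rot: [2.464, 1.948, 0.048]
wrist_force: [0.1, -0.1, -0.4]
width: 1.004
```

```bash
python3 -m creep '[[0,0,0.4,0],[0,0,0.6,0],[0,0,0.8,0],[0,0,0.7,0],[0,-0.5,0,-0.33],[0,-0.8,0,-0.33],[0,-0.8,0,-0.33],[0,-0.8,0,0],[0,-0.8,0,0],[0,-0.5,0,0],[0,0,0,0],[0,0,0,0]]'; cat > w.py <<'E'
from h import *
import sys
f=grab_frame('wrist');g=grab_frame('scene');t=grab_frame('top');s=state();print(s['time_s'],s['eef_pos'],s['tool_rot'],s['q'])
for d in find_in(f,'bushing_center'):print(d,proj(f,d['location']))
cs=[cv2.resize(x['image'][int(p[1])-40:int(p[1])+40,int(p[0])-40:int(p[0])+40],(240,240)) for x in(g,t) for p in[proj(x,[.6115,-.011,.05])]]
i=f['image'];o=cv2.resize(np.vstack(cs),(240,480));cv2.imwrite('pics/'+sys.argv[1]+'.png',cv2.resize(np.hstack([i,o]),(800,436))[:,:,::-1])
print('pred',proj(f,[.6137,-.2274,.03]),proj(f,[*s['eef_pos'][:2],.03]))
E
python3 w.py b1
```

```text
time_s: 11.72
eef_pos: [0.6149, -0.2272, 0.1825]
tool_rot: [2.885, 1.228, 0.048]
wrist_force: [-0.8, -0.4, -0.5]
width: 1.003
11.875 [ 0.61514239 -0.22658236  0.18272465] [2.88415857 1.23012179 0.04842802] [-0.36053902  0.56238651  0.32418846  1.3063541   0.01725281  0.40418625]
{'location': [0.6127, -0.2199, 0.0278], 'confidence': 0.82} [321.70378671 220.01061639]
{'location': [0.6189, -0.3218, 0.0194], 'confidence': 0.63} [247.50957881 297.14154344]
{'location': [0.7229, -0.2256, 0.0249], 'confidence': 0.59} [398.8637948  306.09230589]
pred [316.23568189 227.40354066] [318.10390501 227.93204722]
```

View pics/b1.png

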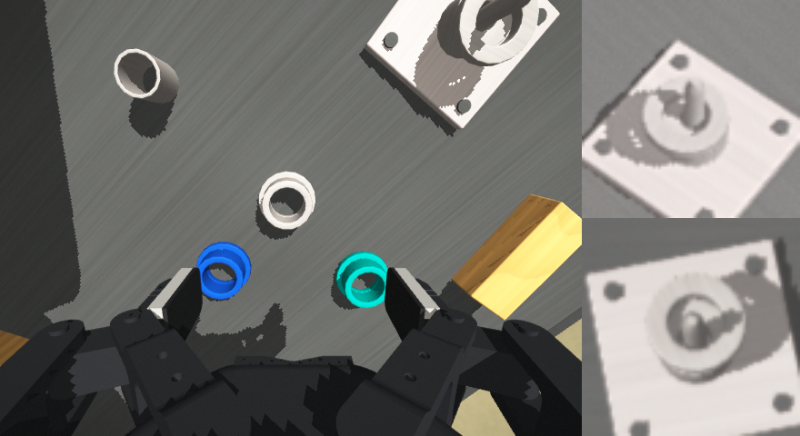

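The view shows the washer flat and centred on the spacer. The steel bushing ring is at about (317,222), with blue and teal clear of the jaw line.

```bash
python3 -m creep '[[-0.07,0.03,-0.7,0],[0,0,-0.7,0],[0,0,-0.6,0],[0,0,-0.4,0],[0,0,0,0],[0,0,0,0]]'
```

```text
time_s: 12.68
eef_pos: [0.6139, -0.2197, 0.0628]
tool_rot: [2.876, 1.24, 0.055]
wrist_force: [0.5, -0.7, 0.1]
width: 1.002
```

```bash
python3 -m creep '[[-0.05,-0.1,-0.4,0],[0,0,-0.3,0],[0,0,0,0],[0,0,0,0]]'; python3 -c "
from h import *;f=grab_frame('wrist');save(f,'b2.png');s=state();print(s['eef_pos'],proj(f,[*s['eef_pos'][:2],.03]))"
```

```text
time_s: 13.18
eef_pos: [0.6151, -0.2251, 0.0322]
tool_rot: [2.87, 1.24, 0.065]
wrist_force: [-0.2, -0.2, 0.3]
width: 0.995
[ 0.61503307 -0.22503691  0.03213319] [321.56218298 312.79728286]
```

View pics/b2.png

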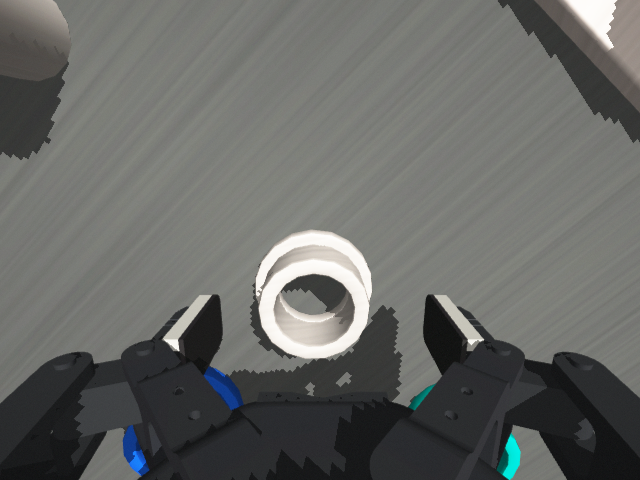

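Sleeve ring centre is at (315,309) between the pads, with the jaw midpoint at (321,313). A small shift and descent, then grip.

```bash
python3 -m creep '[[-0.07,-0.03,-0.2,0],[0,0,0,0],[0,0,0,0]]'; python3 -m creep '[[0,0,0,0],[0,0,0,0],[0,0,0,0],[0,0,0,0],[0,0,0,0],[0,0,0,0],[0,0,0,0]]' 1 60; python3 -c "
from h import *;f=grab_frame('wrist');save(f,'b3.png');s=state();print(s['eef_pos'],proj(f,[*s['eef_pos'][:2],.03]))"
```

```text
time_s: 13.6
eef_pos: [0.6119, -0.2268, 0.0225]
tool_rot: [2.869, 1.24, 0.067]
wrist_force: [0.0, 0.2, 0.2]
width: 1.003
time_s: 14.48
eef_pos: [0.6123, -0.2271, 0.0234]
tool_rot: [2.867, 1.239, 0.068]
wrist_force: [0.3, -0.4, 1.3]
width: 0.539
[ 0.61234726 -0.22706505  0.02340026] [322.3532069  323.72239618]
```

View pics/b3.png

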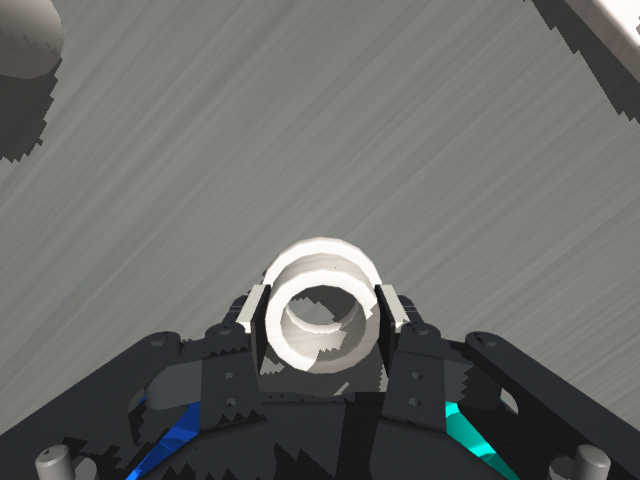

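Bushing gripped (width 0.539, ring (323,321) centred between pads).

```bash
python3 -m creep '[[0,0,0.5,0],[0,0,0.8,0],[0,0,0.8,0],[0,0,0.7,0],[0,0.4,0,0],[0,0.6,0,0],[0,0.8,0,0],[0,0.8,0,0],[0,0.8,0,0],[0,0.6,0,0],[0,0.25,0,0],[0,0,0,0]]'; python3 -m creep '[[0,0,0,0]]'
```

```text
time_s: 16.02
eef_pos: [0.596, 0.0023, 0.1422]
tool_rot: [-2.873, -1.247, -0.019]
wrist_force: [-0.1, 0.5, -3.0]
width: 0.533
time_s: 16.15
eef_pos: [0.5956, 0.0017, 0.1414]
tool_rot: [-2.873, -1.246, -0.017]
wrist_force: [0.7, -0.8, -2.1]
width: 0.535
```

```bash
python3 -m creep '[[0.31,-0.27,0,0],[0,0,0,0],[0,0,0,0]]'; python3 - <<'E'
from h import *
f=grab_frame('wrist');g=grab_frame('scene');s=state();e=s['eef_pos'];print(s['time_s'],e,s['tool_rot'])
u,v=proj(g,e).astype(int)
a=f['image'][150:400,200:440];b=cv2.resize(g['image'][v-40:v+60,u-48:u+48],(480,500),interpolation=cv2.INTER_CUBIC)
cv2.imwrite('pics/p1.png',np.hstack([cv2.resize(a,(320,500))[:, :],b[:,:480]])[:,:,::-1])
ztop=e[2]+.0075
print('pred washer top',proj(f,[.6115,-.011,.054]),'stud tip',proj(f,[.6115,-.011,.09]),'tcp@bushtop',proj(f,[*e[:2],ztop]))
for t in('washer_center','bushing_center'):
    for d in find_in(f,t)[:3]:print(t,d)
E
```

```text
time_s: 16.52
eef_pos: [0.6106, -0.0152, 0.1407]
tool_rot: [-2.876, -1.239, -0.015]
wrist_force: [0.3, -0.4, -2.3]
width: 0.535
16.625 [ 0.610705   -0.01490902  0.14089556] [-2.87547268 -1.24047553 -0.01516342]
pred washer top [325.86605664 251.51762383] stud tip [327.30470485 269.70401065] tcp@bushtop [322.67400205 324.12839388]
washer_center {'location': [0.6049, 0.0032, 0.051], 'confidence': 0.56}
bushing_center {'location': [0.6107, -0.011, 0.1412], 'confidence': 0.78}
```

```bash
python3 -m creep '[[0.02,0.06,0,0],[0,0,0,0],[0,0,-0.2,0],[0,0,0,0],[0,0,-0.2,0],[0,0,0,0]]'; python3 - <<'E'
from h import *
f=grab_frame('wrist');e=state()['eef_pos'];print(e)
# stud seen through bore?: profile of grey values along the bore's middle
c=proj(f,[*e[:2],e[2]+.0075]).astype(int);print(c,'stud tip',proj(f,[.6115,-.011,.09]))
g=f['image'].mean(2).astype(np.uint8)[c[1]-70:c[1]+60,c[0]-65:c[0]+65];s=cv2.resize(g,(65,33),interpolation=cv2.INTER_AREA)
for r in s: print(''.join(' .:-=+*#%@'[int(v)*10//256] for v in r))
E
```

```text
time_s: 17.48
eef_pos: [0.6111, -0.0104, 0.1192]
tool_rot: [-2.874, -1.243, -0.014]
wrist_force: [0.1, 0.3, -2.0]
width: 0.538
[ 0.61169458 -0.01041656  0.11997676]
[323 326] stud tip [320.86267744 289.72464658]
@@@@@@@@#+#@@@@@@@@%#**********#############%@@@@@@@@%#%%@@@@@@@@
@@@@@@%*#%@@@@@@%#*++**********################%%@@@@@@%#%@@@@@@@
@@@@@**%@@@@@%*+++++********######################%@@@@@@%%@@@@@@
@@@@##%@@@@%*==++++*******####%%%%%%################%@@@@@%@@@@@@
@@@%#%@@@@#==+++++**##%%%%@@@@@@@@@@@@@@@@@@%######**#@@@@@%@@@@@
@@@*@@@@%*==++++**%%@@@@@@@@@@@@@@@@@@@@@@@@@@@%%####**%@@@@%@@@@
@@*%@@@%=-==++*#%@@@@@@@@@@@@@@%%%%%%%%%%%@@@@@@@@%%##**%@@@@%@@@
#**+-:++-==*%%@@@@@@@@@%%%%##***+++#%%%%%%%%%@@@@@@@@%#**%+:-*##*
***.. :-=+#@@@@@@@@%%%#+----=====-*##*++++*#%%%%%@@@@@@%**. .:***
**:.  -=+%@@@@@%%%%#+===-------------=====#%%%%%%%%@@@@@%#-  .:**
*-.. .=*%@@@@@@%#+==========-----------==+%%%%%%##%%%%@@@@#:  .-*
=..  =%@@@@@@%%*==========================*%%%%%#-*%%%%%@@@#  ..=
..  :#@@@@@@@%*++=========================+%%%%%=-:=#%%%%%%*.  ..
.   =@@@@@@%#=*++++===========
[... 589 characters left out ...]
########*******++++=-----=========-     
    ..:=%%%@@@@@%###############********+++=-----===========:    
   .....-#%%@@@@@@%%############********++=---===============.   
   ......:+#%%%@@@@@@%%%########**+=++==+=-==================-   
  .........:-*%%%%@@@@@@@@%%%%%%%+---==+======================.  
  ............:=*%%%%%%%@@@@@@@%+=============================-  
 .:..............-=+*#%%%%%#%#+================================. 
.-:..................::-=====--================================- 
...............................:-===============================:
....................::-:........-===============================-
..................:---:.........-===============================-
```

```bash
python3 -m creep '[[0,0,-0.15,0],[0,0,0,0],[0,0,-0.1,0],[0,0,0,0]]'; python3 -m creep '[[0,0,-0.15,0],[0,0,0,0],[0,0,-0.1,0],[0,0,0,0]]'; python3 - <<'E'
from h import *
f=grab_frame('wrist');e=state()['eef_pos'];print(e)
c=proj(f,[*e[:2],e[2]+.0075]).astype(int);print(c,'stud tip',proj(f,[.6115,-.011,.09]))
g=f['image'].mean(2).astype(np.uint8)[c[1]-70:c[1]+60,c[0]-65:c[0]+65];s=cv2.resize(g,(65,33),interpolation=cv2.INTER_AREA)
for r in s: print(''.join(' .:-=+*#%@'[int(v)*10//256] for v in r))
E
```

```text
time_s: 18.02
eef_pos: [0.612, -0.0105, 0.1069]
tool_rot: [-2.875, -1.243, -0.017]
wrist_force: [-0.1, -0.3, -2.3]
width: 0.537
time_s: 18.52
eef_pos: [0.6121, -0.0105, 0.0936]
tool_rot: [-2.875, -1.243, -0.017]
wrist_force: [-0.5, 0.3, -3.0]
width: 0.536
[ 0.61241059 -0.01053997  0.09399568]
[322 325] stud tip [319.95816095 311.39865794]
@@@@@@@@@#*#%@@@@@@@%##**********##########%%@@@@@@@@%#%##@@@@@@@
@@@@@@@%*#%@@@@@@%#*++************#############%%@@@@@@%##%@@@@@@
@@@@@@**%@@@@@%#*+++++********####################%%@@@@@%#%@@@@@
@@@@@*#%@@@@%*==++++********#####################**#%@@@@@%#@@@@@
@@@@#%%%%%%#==+++++***###%%%@@@@@@@@@@@@%%%%%#####***#%@@@@%%@@@@
@@@%#@@@@%+==+++++*#%@@@@@@@@@@@@@@@@@@@@@@@@@@%#####**%@@@@%%@@@
@@%#@@@@#====++*#%@@@@@@@@@@@@@@%%%@@@@@@@@@@@@@@@%%##**#@@@@%%@@
##*#+=+%--=+*#%@@@@@@@@@%%%%%%##****##%%%%%%%@@@@@@@@%#**%%++*###
***=...--=+%@@@@@@@@%%%#+==--------:-===++*#%%%%%%@@@@@%**= ..+**
**+.. .-=*%@@@@%%%%%#*-----++=-----::=======+*##%%%@@@@@%#+  ..+*
**..  :=#%@@@@@%%#+-----=++##%#*##=-:=========--+#%%%%%@@@#=  .:*
*:.  .+%@@@@@@%%*==-:::-=+*#%%%%%
[... 718 characters left out ...]
#######********++++-------=========.    
     ..-#%%@@@@@%################*******+++-------==========-    
    ....:*%%%@@@@@%%###########*********++-----=============-:   
   ......:+%%%%%@@@@@%##########**=-=++*+=---============-----.  
   ........:=*%%%%@@@@@@@%%%%####+-----===============-=---===:  
. ............:+#%%%%%%%@@@@@@@%*===================-=--=====--. 
. :-:.:..........-+*#%%%%%%%@%#+==================----=========- 
.:-=-:-.............::-=+*##*==================----=======-====-.
.:.:.......................::::::::..:-======-=--==============--
...........................::........:-===--=--===-=============-
.........................:--:........:==-=-======-=-=========-===
```

The stud is now visible inside the bore and there is no contact force, so the bushing is threaded. I go on down.

```bash
python3 -m creep '[[0,0,-0.15,0],[0,0,0,0],[0,0,-0.1,0],[0,0,0,0]]'; python3 -m creep '[[0,0,-0.05,0],[0,0,0,0]]'
```

```text
time_s: 19.08
eef_pos: [0.6125, -0.0105, 0.0807]
tool_rot: [-2.875, -1.243, -0.019]
wrist_force: [-0.8, -0.4, -3.3]
width: 0.535
time_s: 19.32
eef_pos: [0.6129, -0.0105, 0.0784]
tool_rot: [-2.875, -1.244, -0.02]
wrist_force: [-0.1, -0.1, -3.0]
width: 0.536
```

```bash
python3 -m creep '[[0,0,-0.04,0],[0,0,0,0]]'; python3 -m creep '[[0,0,-0.04,0],[0,0,0,0]]'
```

```text
time_s: 19.58
eef_pos: [0.6135, -0.0105, 0.0779]
tool_rot: [-2.876, -1.244, -0.023]
wrist_force: [-0.8, 0.7, -1.5]
width: 0.533
time_s: 19.82
eef_pos: [0.6139, -0.0106, 0.0778]
tool_rot: [-2.877, -1.244, -0.026]
wrist_force: [-0.9, 0.2, -1.8]
width: 0.537
```

Contact (z stopped at 0.0778, as predicted). Release, retreat straight up and aside, then check.

```bash
python3 -m creep '[[0,0,0,0],[0,0,0,0],[0,0,0,0],[0,0,0,0],[0,0,0,0]]' -1;  python3 -m creep '[[0,0,0.3,0],[0,0,0.6,0],[0,0,0.8,0],[0,0,0.8,0],[-0.6,0.6,0.2,0],[-0.8,0.8,0,0],[-0.8,0.8,0,0],[-0.8,0.8,0,0],[0,0,0,0],[0,0,0,0]]'
python3 - <<'E'
from h import *
from scipy.optimize import least_squares
th=np.linspace(0,2*np.pi,60)
rg=[(.029,-.015),(.029,-.007),(.024,.015)]
def sil(f,c):
    h=cv2.convexHull(np.array([proj(f,[c[0]+r*np.cos(a),c[1]+r*np.sin(a),c[2]+z]) for r,z in rg for a in th],np.float32))
    m=cv2.moments(h);return np.array([m['m10']/m['m00'],m['m01']/m['m00']])
obs=[]
for n in('scene','top'):
    f=grab_frame(n)
    for d in outline_of(f,'bushing_center'):
        m=cv2.moments(cv2.convexHull(np.argwhere(d['pixels'])[:,::-1].astype(np.int32)))
        if m['m00']==0: continue
        o=np.array([m['m10'],m['m01']])/m['m00'];e=np.linalg.norm(o-sil(f,[.611,-.011,.069]))
        if e<12: obs.append((f,o));print(n,round(d['confidence'],2),o,'off px',e)
    for t in('washer_center','bushing_center'):
        for d in find_in(f,t)[:4]:print(n,t,round(d['confidence'],2),d['location'])
if obs:
    r=least_squares(lambda c:np.concatenate([sil(f,c)-o for f,o in obs]),[.611,-.011,.069],diff_step=1e-4);print('bushing',r.x,r.cost)
print(state()['time_s'],state()['wrist_force'])
E
```

```text
time_s: 20.45
eef_pos: [0.6148, -0.0106, 0.0777]
tool_rot: [-2.878, -1.245, -0.028]
wrist_force: [0.7, 0.7, 0.2]
width: 1.003
time_s: 21.7
eef_pos: [0.463, 0.1429, 0.2282]
tool_rot: [-2.88, -1.244, -0.054]
wrist_force: [-1.0, 0.2, 0.1]
width: 0.999
scene 0.91 [325.33464653 242.61764062] off px 2.3563002144894454
scene washer_center 0.67 [0.6349, -0.0074, 0.0508]
scene bushing_center 0.9 [0.6176, -0.3197, 0.0204]
scene bushing_center 0.83 [0.7364, -0.2149, 0.0194]
scene bushing_center 0.7 [0.621, -0.0065, 0.0752]
top 0.57 [303.24798214 217.20590761] off px 1.850109345927671
top washer_center 0.4 [0.625, -0.0318, 0.0543]
top bushing_center 0.8 [0.6167, -0.3264, 0.0186]
top bushing_center 0.79 [0.7254, -0.2285, 0.0224]
bushing [ 0.6146292  -0.01105573  0.06642476] 0.0015313832589070341
22.1 [ 0.36269735 -0.52689639 -0.01962422]
```

Triangulated bushing centre: (0.615, -0.011, 0.066), about 3 mm off the axis. Its height should be 0.069, so this fits a seated bushing within the calibration error.

```bash
python3 -c "
from bench import job_done;print(job_done())"
```

```text
the job is handed in; nothing more can be done
None
```

I threaded the washer over the stud onto the spacer, then the steel bushing, flange down, onto the washer. I released it, moved the arm clear and handed the job in at about 22 s of the 51 s allowed.

**Final checks:**
- **Washer:** before the bushing went on, the pictures showed the washer flat and centred on the spacer.
- **Bushing position:** after release, the scene and top cameras together put the bushing about 3 mm off the stud axis. They put its centre at z = 0.066 m, against the ideal 0.069 m. That is inside the 4 mm tolerance, but only by about 1.4 mm, with the cameras calibrated to about 2 mm.
- **Contact:** going down, the arm stopped at the predicted height with only a few newtons at the wrist, and after release the force was near zero.

**Not confirmed or in disagreement:**
- I had used all 12 pictures before placing the bushing, so I never viewed the finished stack. The bushing's upright angle and the spacer's final position were not measured.
- The network's washer readings after the bushing went on were 20 mm or more off axis, at low to moderate confidence (0.67 and 0.40). I disregarded them because the bushing mostly hides the washer and the stud limits it to 10 mm off axis.

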